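# Stamp a tag on the guarded marking press

## Task

A blank brass tag is loaded on the bench marking press. With a fingertip push the press's slide fully home under the punch by its black tab; only then reach down through the window in the yellow guard and press the red lever pad right down to its stop, hold it there for half a second or so, and let the lever spring back up. Do not touch the guard or the edges of its window, leave the slide home, and leave the other tools on the bench where they are.

Things in the scene. Friction and masses are not known exactly. Their poses are not given: they have to be found in the camera images.
- press: bench marking press, fixed to the table: dark bed plate 285 x 150 mm with its top 18 mm above the table, green column at the back, yellow guard over the working space, 157 mm high at its highest (the back edge of the guard's top). Origin on the table surface straight below the punch. Its x axis points from the front (the side of the slide's black tab) to the back, y to the left seen from the front, z up. It stands turned a little differently each time
- tab_face (a point): centre of the front face of the slide's black push tab, 45 mm above the table. The tab is an upright plate 46 mm wide, 9 mm thick, from 20 to 64 mm above the table, always on the press's middle line (y = 0 in the press frame); at home its front face stands 150 mm in front of the press origin and 50 mm in front of the guard. Pushing it toward the press's +x slides it in; nothing stands in front of it
- slide (a joint): slide that carries the tag: 0 = drawn fully out for loading, 0.110 m = home against its end stop with the tag under the punch. It starts 0 to 0.02 out of 0.110, moves with about 2 N of friction and stays where it is left
- lever_pad (a point): centre of the top of the round red lever pad, 36 mm across; the pad lies under the middle of the guard's window. At rest it is 130 mm above the table; on the lever's stop it has gone straight down by 22 mm (to 108 mm), within 2 mm sideways
- lever (a joint): hand lever under the guard, hinged at its back end: 0 = up at rest, 0.22 rad = pad down on its stop. A spring returns it: about 3 N at the pad to start it and 8 N to hold it on the stop
- window (a point): centre of the guard's window, on the upper face of the guard's top sheet, 141 mm above the table. The clear opening, inside its dark edge trim, is 55 mm (press x) by 67 mm (press y); the sheet is 3 mm thick and slopes by 10 degrees, low at the front. Closed fingers go straight down through it; the open hand does not fit
- guard: guard of the press: yellow sheet-steel top 140 mm wide (press y), reaching from 100 mm in front of the press origin to 36 mm behind it, on four posts, with clear plastic side and front panels; the slide passes under its front. Its top is 133 mm high at the front edge and 157 mm at the back. Origin and axes as the press. Must not be touched
- punch_tip (a point): centre of the punch's lower face, on the ram that the lever drives down by 10 mm
- tag_top (a point): centre of the top of the brass tag, 23 mm across, clamped in the slide's nest; with the slide home and the lever on its stop the punch rests on this point
- ring_clamp: wooden ring clamp with leather jaws, 40 x 138 x 19 mm, lying beside the slide on its right; origin under its centre. Not part of the job
- red_pliers: pliers with red grips, 49 x 144 x 12 mm, lying flat left of the press; origin under its centre. Not part of the job
- long_tweezers: steel tweezers, 16 x 157 x 9 mm, on the left; origin under its centre. Not part of the job
- brass_brush: wooden brush with brass bristles, 14 x 190 x 25 mm, on the left; origin under its centre. Not part of the job
- flux_pot: white pot with black screw lid, 51 mm across and 46 mm high, at the far left; origin under its centre. Not part of the job

How it is judged:
On the way, in this order (a step that is already met when the one before it is completed fails the run):
1. the slide is fully home while the lever is still up (value of joint slide above 0.1075 m and value of joint lever below 0.04 rad), for 0.2 s.
2. the lever is held on its stop and the punch rests on the tag (value of joint lever above 0.205 rad and value of joint slide above 0.1075 m and distance between punch_tip and tag_top below 0.004 m), for 0.3 s.
At the end, for the whole second after the job is handed in: the lever has sprung back up (within 0.02 rad of rest) and the slide is still home (within 2.5 mm of its stop) (value of joint lever below 0.02 rad and value of joint slide above 0.1075 m); the robot touches nothing.
It fails at once if the guard or the edge of its window is touched (contact force between anything else and guard above 0.5 N).
It fails at once if the lever is pressed before the slide is home (value of joint lever above 0.05 rad and value of joint slide below 0.1065 m).
It fails at once if a bystander is moved or lifted by more than 15 mm (distance of any of ring_clamp, red_pliers, long_tweezers, brass_brush, flux_pot from where it was at the start of the episode above 0.015 m).
It also fails if it takes over 45 s, if anything falls off the work surface, if the arm or the gripper's body presses on something with over 40 N, if the wrist force passes 120 N, or if a joint passes its speed limit or range.

## Robot

A 7-joint arm with a two-finger parallel gripper is mounted at the origin on a cart in front of the work surface, level with it; the furniture and walls round the work are solid. World frame = base frame: x ahead of the robot, y to its left, z up, the work surface at z = 0. Lengths are in m, angles in rad, forces in N, time in s.
With the tool pointing down it reaches from about 0.35 to 0.9 m from the base axis. Payload 8.1 kg.
Tool frame: the origin (TCP) lies midway between the tips of the shut fingers; the grasp point (between the pads) lies arm.hold_point_z behind it (arm.hold_point_z is the distance from the TCP to the grasp point, in m); z points along the fingers, x is the direction in which the jaws open and shut, and the axes are right-handed (so a half turn about z gives the same grasp; the last joint's range is limited). The gripper opens to 92 mm and grips with 3 to 60 N. Pads are 19 mm wide; open, the fingers measure 130 mm over their backs; the gripper's body (75 mm by 190 mm) begins 47 mm behind the grasp point.
Start: joints at [1.003, 0.434, 0.025, 1.573, -0.012, 1.134, -0.075], TCP at [0.28, -0.559, 0.227] pointing down, gripper open.
Joint ranges: [-2.62, 2.62], [-0.44, 2.09], [-1.27, 1.32], [0.08, 2.57], [-1.32, 4.46], [0.12, 2], [-2.74, 2.74]. Speed limits (rad/s): [2.22, 2.22, 3.01, 3.01, 3.14, 3.14, 3.14].

## Interface

Orientations are given as a rotation vector (axis times angle).
In Python, from cell import arm gives the robot as it stands.
- The arm moves only by the shell command python3 -m pendant 'ROWS' [FORCE]. ROWS is JSON, a list of rows, each an object with "dp": the shift along the tool's x, y, z in m, a list of three; "rotation": the turn, a rotation vector about the tool's x, y, z in rad, a list of three; "fingers": the closure, from -1 (fully open) to 1 (shut). In form: [{"dp": [x, y, z], "rotation": [rx, ry, rz], "fingers": fingers}, ...]. A call has 1 to 20 rows; each row is the pose to reach, as a shift and turn from the pose measured when the call began, along the tool's axes at that moment; what a row does not reach only later rows make up. A row lasts 1/8 s, in which the tool goes at most 62.5 mm and 10.7 degrees, less where a joint would pass 70% of its speed; a pose out of reach is approached as far as the arm can. A call with a gripper value outside its range is refused whole. The fingers move at their own pace and stop on an object; FORCE is the grip in N (left out, the last holds). Time passes only in rows, so rows that repeat a pose let the fingers close. It gives the time, the measured TCP pose, the force and the opening at its end, in the units of the state.
- arm.observe(): the state, without advancing time (a new reading comes with each control period).
- arm.get_image(name): name is "scene" or "top" or "wrist"; returns the picture (480x640x3 uint8, blue, green, red); there is no depth.
- arm.camera_params(name): a dict with "camera_matrix" (3x3 intrinsics, pixels), "k1" (the pictures are not rectified: a ray, as slopes to the right and down, at radius r is drawn at 1 + k1 r^2 times it, then the intrinsics apply), "rvec" (rotation vector, rad) and "tvec" (3), from world to camera coordinates, as OpenCV has them. Camera axes: x right, y down, z forward; pixel columns grow to the right and rows downward; lengths in m; the calibration is good to about 2 mm. A picture is of the moment at which its call begins: read the wrist's pose just before it. camera_params takes no time and is no camera call; for the wrist camera it gives the pose at the moment of the call.
- arm.sign_off(): hands the job in, once; it reports no verdict.
The state is a dict: "clock": time; "joints": joint angles; "dq": joint speeds; "joint_efforts": joint torques, N m; "position": TCP position; "ee_rot": TCP orientation; "force": force on the tool from outside, world axes, zero at the start; "ft_torque": the same for the moment, N m; "width": opening from 0.0 (shut) to 1.0 (fully open).
Only numpy, scipy, OpenCV 4.12 (cv2) and the standard library are available. Lean on these libraries where they do the work, as an engineer would, in place of code of your own. Each camera call takes 0.05 s, during which the arm holds its last target.

## Working session

There is one attempt and no reset: what is moved stays moved. The work goes in short steps, Python scripts to look and compute and a shell command to move; the robot and the scene stay as the last step left them, time stands still between calls to the robot, and variables do not carry over. Pictures are saved under pics/ and viewed, and the job is handed in when it is done.

```bash
ls; mkdir -p pics; python3 - <<'E'
from cell import arm
import cv2
o=arm.observe();print({k:o[k] for k in('clock','position','ee_rot','force','width')}, arm.hold_point_z)
for n in('scene','top'):
    cv2.imwrite(f'pics/{n}0.png',arm.get_image(n)); print(n,arm.camera_params(n))
E
```

```text
pics
{'clock': 0.0, 'position': array([ 0.27985558, -0.55825342,  0.22592943]), 'ee_rot': array([-2.67271936e+00,  1.64976940e+00,  2.28299388e-03]), 'force': array([-0.1253748 ,  0.01171265, -0.30545529]), 'width': 0.9960753951556605} 0.0188
scene {'camera_matrix': array([[616.36206085,   0.        , 323.01032859],
       [  0.        , 616.36206085, 240.46382599],
       [  0.        ,   0.        ,   1.        ]]), 'k1': -0.20357057581316867, 'rvec': array([ 1.13532201, -2.26434933,  1.10068726]), 'tvec': array([0.27921484, 0.39128821, 0.93305317])}
top {'camera_matrix': array([[496.44195291,   0.        , 324.99655166],
       [  0.        , 496.44195291, 243.67673147],
       [  0.        ,   0.        ,   1.        ]]), 'k1': -0.0982838855043449, 'rvec': array([ 2.14326951, -2.1860927 ,  0.11932632]), 'tvec': array([-0.06667461,  0.60043025,  1.11974455])}
```

View pics/scene0.png

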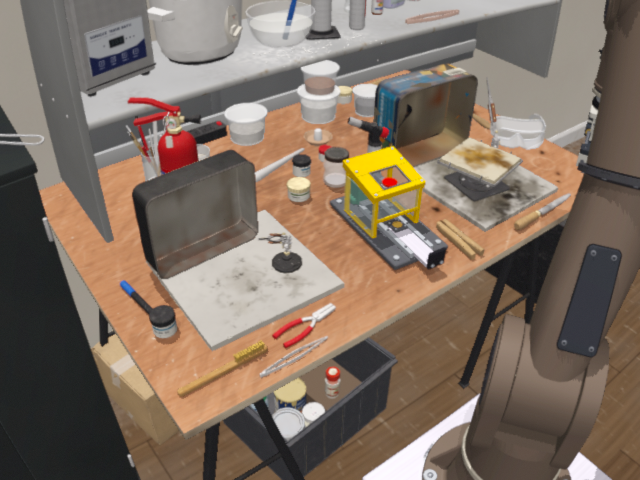

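View pics/top0.png

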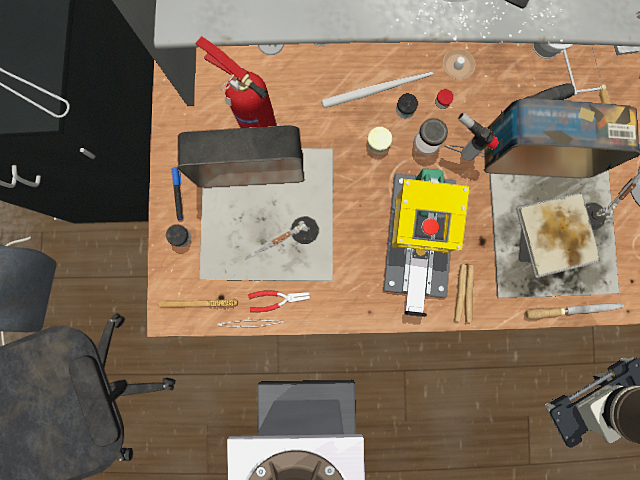

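The top view shows the press: guard at about (433,215), red pad at (430,227), tab at about (415,314). The ring clamp is at (464,293). I'll enlarge both views and measure.

```bash
cat > h.py <<'E'
import numpy as np,cv2
from cell import arm
def par(n):
    p=arm.camera_params(n);K=p['camera_matrix'];R=cv2.Rodrigues(np.array(p['rvec'],float))[0];return K,p['k1'],R,np.array(p['tvec'],float)
def ray(P,uv):
    K,k1,R,t=P
    q=cv2.undistortPoints(np.array([[uv]],float),K,np.array([k1,0,0,0,0.]))[0,0]
    return -R.T@t, R.T@np.array([q[0],q[1],1.])
def onz(P,uv,z):
    c,d=ray(P,uv);return c+d*(z-c[2])/d[2]
def proj(P,X):
    K,k1,R,t=P
    return cv2.projectPoints(np.array(X,float).reshape(-1,1,3),cv2.Rodrigues(R)[0],t,K,np.array([k1,0,0,0,0.]))[0][:,0]
E
python3 - <<'E'
import cv2
a=cv2.imread('pics/top0.png')[155:335,370:490];cv2.imwrite('pics/topz.png',cv2.resize(a,None,fx=3.3,fy=3.3,interpolation=2))
a=cv2.imread('pics/scene0.png')[140:280,320:470];cv2.imwrite('pics/scz.png',cv2.resize(a,None,fx=4,fy=4,interpolation=2))
E
python3 - <<'E'
from h import *
for n in('top','scene'):
    im=cv2.imread(f'pics/{n}0.png');P=par(n);h=cv2.cvtColor(im,cv2.COLOR_BGR2HSV)
    y=cv2.inRange(h,(22,150,100),(34,255,255))
    c=max(cv2.findContours(y,0,2)[0],key=cv2.contourArea);print(n,'yellow',cv2.boundingRect(c),cv2.minAreaRect(c),cv2.approxPolyDP(c,4,True)[:,0].tolist())
    r=cv2.inRange(h,(0,150,80),(8,255,255))|cv2.inRange(h,(172,150,80),(180,255,255))
    x0,y0,w,hh=cv2.boundingRect(c)
    m=np.zeros_like(r);m[y0:y0+hh,x0:x0+w]=r[y0:y0+hh,x0:x0+w]
    M=cv2.moments(m,True);uv=(M['m10']/M['m00'],M['m01']/M['m00']);print('pad',uv,M['m00'],cv2.boundingRect(m),onz(P,uv,.130))
E
```

```text
top yellow (392, 179, 77, 74) ((430.12139892578125, 215.91033935546875), (71.32351684570312, 69.3947525024414), 5.8263421058654785) [[404, 179], [396, 199], [401, 208], [395, 209], [392, 246], [461, 249], [468, 186]]
pad (430.41148325358853, 226.44497607655504) 209.0 (422, 219, 17, 16) [ 0.6209445  -0.30504345  0.13      ]
scene yellow (342, 145, 83, 93) ((382.8564453125, 191.04147338867188), (83.94508361816406, 85.1833267211914), 73.88658142089844) [[391, 145], [342, 160], [347, 176], [344, 210], [371, 237], [378, 222], [400, 214], [418, 221], [424, 180]]
pad (389.15384615384613, 181.6239316239316) 117.0 (382, 177, 16, 10) [ 0.618732   -0.30199865  0.13      ]
```

View pics/topz.png

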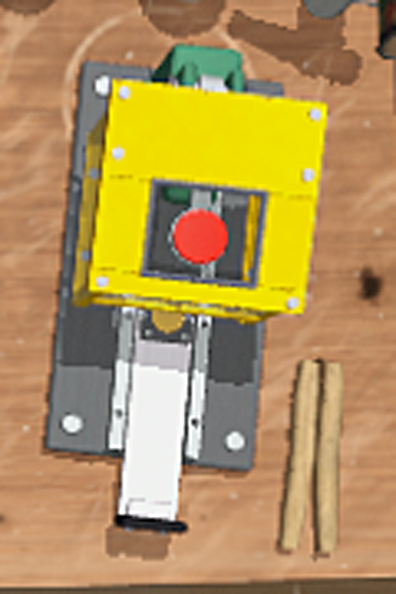

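View pics/scz.png

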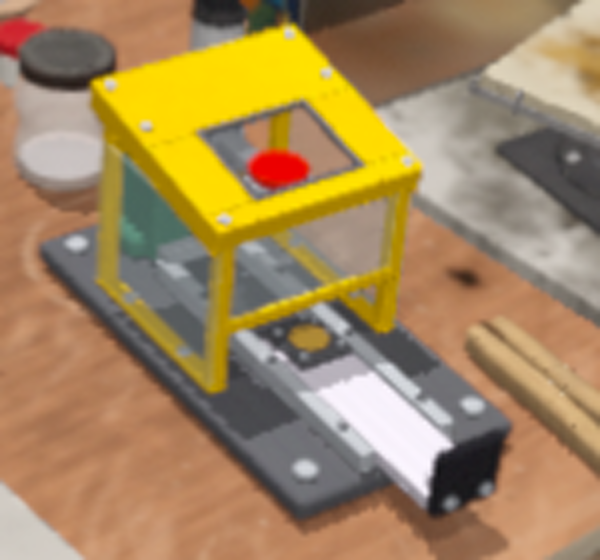

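```bash
cat > m.py <<'E'
from h import *
T=par('top');S=par('scene')
tz=lambda x,y:(370+(x+.5)/3.3-.5,155+(y+.5)/3.3-.5)
sz=lambda x,y:(320+(x+.5)/4-.5,140+(y+.5)/4-.5)
def ang(d): return np.degrees(np.arctan2(d[1],d[0]))
bl,fl,fr=[onz(T,tz(*p),.018)for p in((87,62),(45,450),(250,470))]
print('bed',bl,fl,fr,'len',np.linalg.norm(bl-fl),np.linalg.norm(fr-fl),'yaw',ang(bl-fl),ang(fl-fr)-90)
for nm,P,f,pts in(('top',T,tz,((153,179),(268,190),(257,286),(141,275))),('scene',S,sz,((202,132),(303,103),(360,163),(258,197)))):
    w=[onz(P,f(*p),z)for p,z in zip(pts,(.146,.146,.136,.136))]
    # order back-left, back-right, front-right, front-left
    w=np.array(w);print(nm,'window',w.mean(0),'x',np.linalg.norm(w[0]-w[3]),np.linalg.norm(w[1]-w[2]),'y',np.linalg.norm(w[0]-w[1]),np.linalg.norm(w[2]-w[3]),'yaw',ang(w[0]-w[3]),ang(w[1]-w[2]),ang(w[0]-w[1])-90,ang(w[3]-w[2])-90)
g=np.array([onz(T,tz(*p),z) for p,z in(((112,80),.157),((327,103),.157))]);print('guard back',g,g.mean(0),np.linalg.norm(g[0]-g[1]),ang(g[0]-g[1])-90)
g=np.array([onz(T,tz(*p),z) for p,z in(((88,293),.133),((302,312),.133))]);print('guard front',g,g.mean(0),np.linalg.norm(g[0]-g[1]),ang(g[0]-g[1])-90)
g=np.array([onz(T,tz(*p),.064) for p in((115,516),(187,525))]);print('tab top',g,g.mean(0),np.linalg.norm(g[0]-g[1]),ang(g[0]-g[1])-90)
g=np.array([onz(S,sz(*p),z) for p,z in(((434,457),.064),((503,430),.064),((433,510),.02),((494,490),.02))]);print('tab scene',g)
for uv,P in(((430.41,226.44),T),((389.15,181.6),S)): print('pad',onz(P,uv,.130))
E
python3 m.py
```

```text
bed [ 0.76679673 -0.25226757  0.018     ] [ 0.48686782 -0.21233092  0.018     ] [ 0.46934311 -0.35785831  0.018     ] len 0.2827633761390696 0.14657877275911452 yaw -8.119432778160096 -6.866612439376581
top window [ 0.62216961 -0.30561848  0.141     ] x 0.06207702639336164 0.06213922053603753 y 0.07469579093930964 0.07550563784533054 yaw -7.945423747383252 -7.18722683251387 -6.477769067113698 -6.537271493709952
scene window [ 0.62084224 -0.30499451  0.141     ] x 0.05835647521294444 0.05587691039675541 y 0.06850346773190337 0.07025731401373611 yaw -7.632641481925979 -5.814906716208612 -8.461699147752569 -6.364453874051108
guard back [[ 0.71948729 -0.24689494  0.157     ]
 [ 0.70243465 -0.38525166  0.157     ]] [ 0.71096097 -0.3160733   0.157     ] 0.1394036344820559 -7.026341897222224
guard front [[ 0.58544818 -0.22986846  0.133     ]
 [ 0.5703452  -0.36849598  0.133     ]] [ 0.57789669 -0.29918222  0.133     ] 0.13944779971531773 -6.217653129043754
tab top [[ 0.44064151 -0.25319209  0.064     ]
 [ 0.43336441 -0.30207537  0.064     ]] [ 0.43700296 -0.27763373  0.064     ] 0.04942196794862356 -8.467258544514877
tab scene [[ 0.43634338 -0.25528381  0.064     ]
 [ 0.43033381 -0.30139395  0.064     ]
 [ 0.43945015 -0.26499946  0.02      ]
 [ 0.43128196 -0.3039251   0.02      ]]
pad [ 0.62095533 -0.30504072  0.13      ]
pad [ 0.61881076 -0.30205799  0.13      ]
```

```bash
python3 - <<'E'
from h import *
o=arm.observe();R=cv2.Rodrigues(np.array(o['ee_rot']))[0];print(R.round(3))
K,k1,Rc,t=par('wrist');c=-Rc.T@t
print('cam in tool',R.T@(c-o['position']),'fwd in tool',R.T@Rc[2], o['clock'])
cv2.imwrite('pics/w0.png',arm.get_image('wrist'))
im=cv2.imread('pics/top0.png')[340:480,520:640];cv2.imwrite('pics/hand.png',cv2.resize(im,None,fx=4,fy=4,interpolation=2))
a=np.radians(-7.6)
for s in(1,-1):
    x=s*np.array([-np.sin(a),np.cos(a),0]);z=np.array([0,0,-1.]);Rt=np.c_[x,np.cross(z,x),z]
    print(s,'rotvec in tool',cv2.Rodrigues(R.T@Rt)[0].ravel())
    print(' tool y world',Rt[:,1])
E
```

```text
[[ 0.448 -0.894 -0.001]
 [-0.894 -0.448  0.001]
 [-0.001  0.    -1.   ]]
cam in tool [-0.00042826 -0.07498244 -0.15817887] fwd in tool [8.65478409e-04 2.76745259e-01 9.60942929e-01] 0.1
1 rotvec in tool [-1.71804375e-03  7.33104979e-04 -2.54417204e+00]
 tool y world [ 0.99121554 -0.13225639  0.        ]
-1 rotvec in tool [5.59057810e-04 1.31016130e-03 5.97419979e-01]
 tool y world [-0.99121554  0.13225639  0.        ]
```

View pics/hand.png

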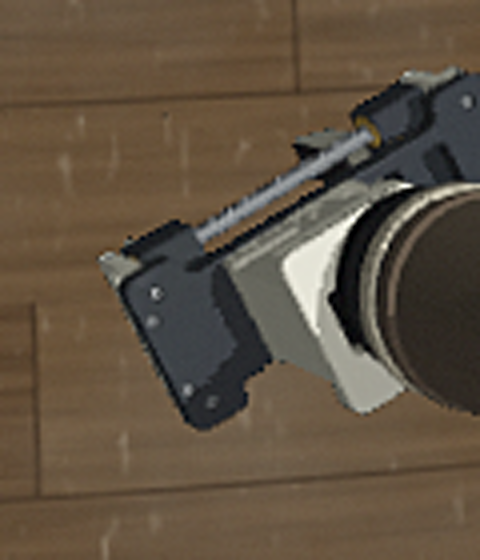

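View pics/w0.png

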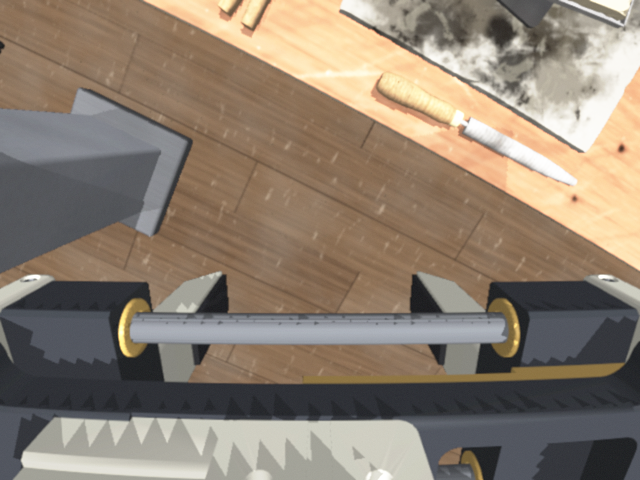

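```bash
python3 -m pendant '[{"dp":[-0.03,-0.033,0],"rotation":[0,0,0.1],"fingers":1},{"dp":[-0.065,-0.07,0],"rotation":[0,0,0.2],"fingers":1},{"dp":[-0.1,-0.11,0],"rotation":[0,0,0.3],"fingers":1},{"dp":[-0.135,-0.15,0],"rotation":[0,0,0.4],"fingers":1},{"dp":[-0.17,-0.19,0],"rotation":[0,0,0.5],"fingers":1},{"dp":[-0.195,-0.215,0],"rotation":[0,0,0.57],"fingers":1},{"dp":[-0.206,-0.225,0],"rotation":[0,0,0.6],"fingers":1},{"dp":[-0.206,-0.225,0],"rotation":[0,0,0.6],"fingers":1},{"dp":[-0.206,-0.225,0],"rotation":[0,0,0.6],"fingers":1}]' 20
python3 - <<'E'
from h import *
o=arm.observe();print(o['position'],o['width'],o['clock'],cv2.Rodrigues(np.array(o['ee_rot']))[0].round(3))
for n in('wrist','top'):
    P=par(n);im=arm.get_image(n);cv2.imwrite(f'pics/{n}1.png',im)
    print(n,'tcp px',proj(P,o['position']))
E
```

```text
clock: 1.27
position: [0.3884, -0.2743, 0.2263]
ee_rot: [2.066, -2.367, -0.002]
force: [-0.9, 0.4, 0.4]
width: 0.071
[ 0.38837116 -0.2742729   0.22629518] 0.0713091073649922 1.275 [[-0.135 -0.991 -0.001]
 [-0.991  0.135  0.001]
 [-0.001  0.001 -1.   ]]
wrist tcp px [[319.82752845 291.9503706 ]]
top tcp px [[429.81294127 340.39118927]]
```

View pics/wrist1.png

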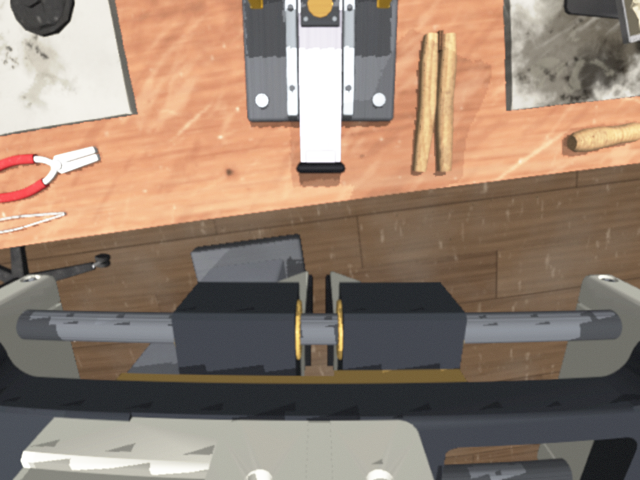

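View pics/top1.png

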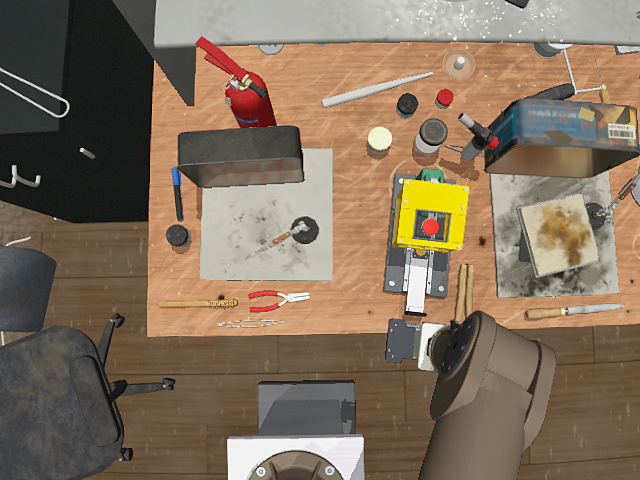

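Tab centre is at (321,168) in the wrist view, in line with the TCP column (320), so yaw and lateral position agree. Next I tilt the fingers slightly forward, which keeps the body clear of the guard, and descend in front of the tab.

```bash
python3 -m pendant '[{"dp":[0,0,0.03],"rotation":[0.06,0,0],"fingers":1},{"dp":[0,0,0.07],"rotation":[0.14,0,0],"fingers":1},{"dp":[0,0,0.12],"rotation":[0.22,0,0],"fingers":1},{"dp":[0,0,0.16],"rotation":[0.28,0,0],"fingers":1},{"dp":[0,0,0.179],"rotation":[0.3,0,0],"fingers":1},{"dp":[0,0,0.179],"rotation":[0.3,0,0],"fingers":1},{"dp":[0,0,0.179],"rotation":[0.3,0,0],"fingers":1}]'
python3 - <<'E'
from h import *
o=arm.observe();R=cv2.Rodrigues(np.array(o['ee_rot']))[0]
print(o['position'],o['width'],o['force'],R.round(3))
p=np.array([.991,-.132,0]);print('press x in tool',R.T@p,'world y',R.T@[.132,.991,0])
P=par('wrist')
for n in('wrist','scene'):
    im=arm.get_image(n);cv2.imwrite(f'pics/{n}2.png',im)
im=cv2.imread('pics/scene2.png')[120:330,310:520];cv2.imwrite('pics/sc2z.png',cv2.resize(im,None,fx=2.8,fy=2.8))
print(proj(P,o['position']))
E
```

```text
clock: 2.25
position: [0.3887, -0.2752, 0.048]
ee_rot: [-1.922, 2.206, -0.333]
force: [0.1, 0.1, 0.1]
width: 0.007
[ 0.388671   -0.27520997  0.04800523] 0.006728258599607672 [0.09463145 0.07451068 0.05981324] [[-0.137 -0.946  0.292]
 [-0.991  0.131 -0.04 ]
 [-0.    -0.295 -0.955]]
press x in tool [-0.0048483  -0.95519003  0.29511609] world y [-0.99974071  0.00466582 -0.00132253]
[[319.72893113 292.18437118]]
```

View pics/wrist2.png

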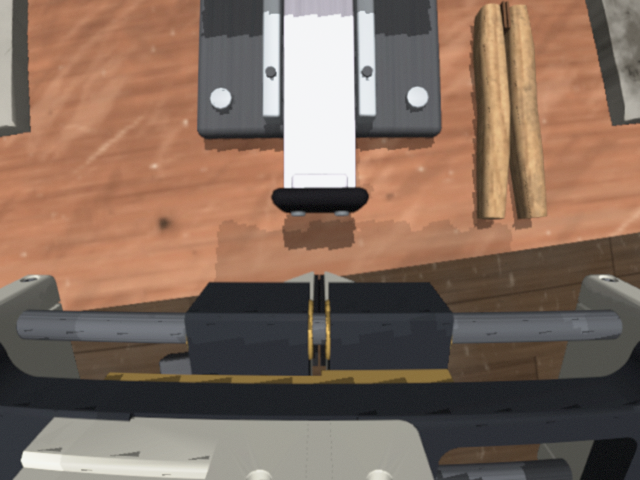

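View pics/sc2z.png

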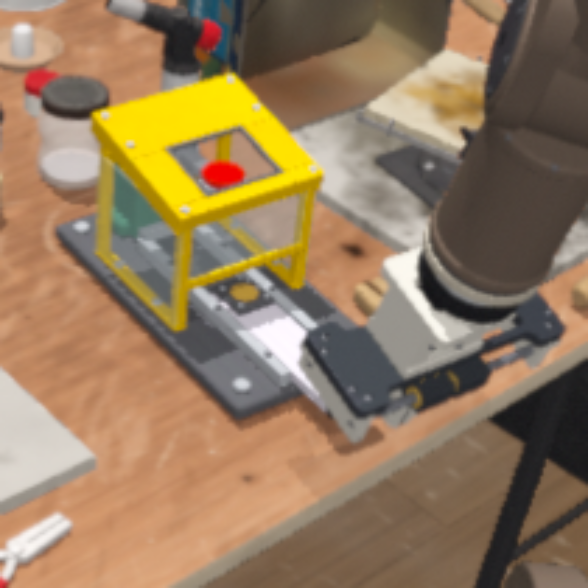

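```bash
python3 -m pendant '[{"dp":[0,-0.015,0.0046],"rotation":[0,0,0],"fingers":1},{"dp":[0,-0.03,0.0093],"rotation":[0,0,0],"fingers":1},{"dp":[0,-0.045,0.0139],"rotation":[0,0,0],"fingers":1},{"dp":[0,-0.06,0.0185],"rotation":[0,0,0],"fingers":1},{"dp":[0,-0.075,0.0232],"rotation":[0,0,0],"fingers":1},{"dp":[0,-0.09,0.0278],"rotation":[0,0,0],"fingers":1},{"dp":[0,-0.1,0.0309],"rotation":[0,0,0],"fingers":1},{"dp":[0,-0.11,0.034],"rotation":[0,0,0],"fingers":1},{"dp":[0,-0.11,0.034],"rotation":[0,0,0],"fingers":1}]'
python3 - <<'E'
from h import *
o=arm.observe();print(o['position'],o['force'])
d=o['position'][:2]-[.676,-.312];print('press xy',d@[.991,-.132],d@[.132,.991])
for n in('wrist','scene'):
    im=arm.get_image(n);cv2.imwrite(f'pics/{n}3.png',im)
E
```

```text
clock: 3.48
position: [0.5043, -0.2907, 0.0486]
ee_rot: [-1.923, 2.204, -0.336]
force: [0.8, 0.1, -0.6]
width: 0.001
[ 0.50426297 -0.29074465  0.04858353] [ 0.83250399  0.13058237 -0.56054073]
press xy -0.1729971049297576 -0.0016052380680475352
```

View pics/wrist3.png

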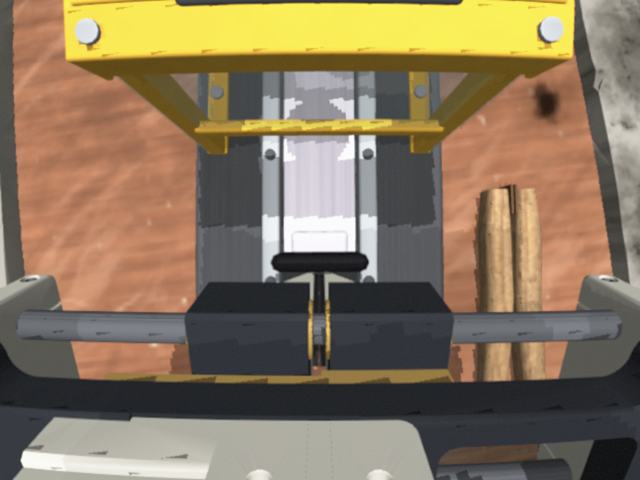

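View pics/scene3.png

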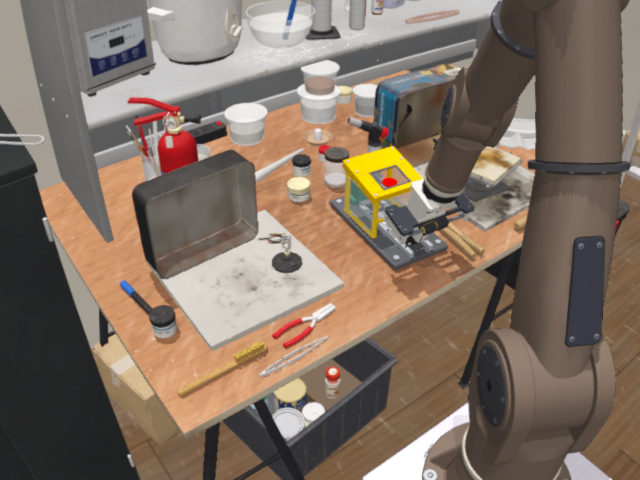

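```bash
python3 -m pendant '[{"dp":[0,-0.004,0.0012],"rotation":[0,0,0],"fingers":1},{"dp":[0,-0.007,0.0022],"rotation":[0,0,0],"fingers":1},{"dp":[0,-0.009,0.0028],"rotation":[0,0,0],"fingers":1},{"dp":[0,-0.01,0.0031],"rotation":[0,0,0],"fingers":1},{"dp":[0,-0.01,0.0031],"rotation":[0,0,0],"fingers":1}]'
python3 - <<'E'
from h import *
o=arm.observe();print(o['position'],o['force'])
d=o['position'][:2]-[.676,-.312];print('press xy',d@[.991,-.132],d@[.132,.991])
E
```

```text
clock: 4.2
position: [0.5136, -0.2923, 0.0485]
ee_rot: [-1.923, 2.205, -0.335]
force: [-2.4, -0.1, 0.2]
width: 0.002
[ 0.51363353 -0.29231049  0.048467  ] [-2.4062715  -0.06262232  0.24088103]
press xy -0.16350418946063888 -0.0019200734860625505
```

```bash
python3 -m pendant '[{"dp":[0,-0.002,0.0006],"rotation":[0,0,0],"fingers":1},{"dp":[0,-0.004,0.0012],"rotation":[0,0,0],"fingers":1},{"dp":[0,-0.004,0.0012],"rotation":[0,0,0],"fingers":1}]'; python3 -m pendant '[{"dp":[0,-0.002,0.0006],"rotation":[0,0,0],"fingers":1},{"dp":[0,-0.004,0.0012],"rotation":[0,0,0],"fingers":1},{"dp":[0,-0.004,0.0012],"rotation":[0,0,0],"fingers":1}]'
```

```text
clock: 4.58
position: [0.5178, -0.2929, 0.0484]
ee_rot: [-1.923, 2.205, -0.335]
force: [-1.8, -0.7, 0.2]
width: 0.006
clock: 4.95
position: [0.5186, -0.293, 0.0476]
ee_rot: [-1.924, 2.209, -0.328]
force: [-15.1, 1.8, 10.5]
width: 0.003
```

Force jumped from 2 N (friction) to 15 N and the motion stopped with the TCP at press x ≈ -158 mm. Allowing for the finger's half thickness, that is the home position. I'll hold briefly, then back off, raise and level the tool.

```bash
python3 -m pendant '[{"dp":[0,0,0],"rotation":[0,0,0],"fingers":1},{"dp":[0,0,0],"rotation":[0,0,0],"fingers":1},{"dp":[0,0.01,-0.003],"rotation":[0,0,0],"fingers":1},{"dp":[0,0.03,-0.0093],"rotation":[0,0,0],"fingers":1},{"dp":[0,0.06,-0.0185],"rotation":[0,0,0],"fingers":1},{"dp":[0,0.08,-0.0247],"rotation":[0,0,0],"fingers":1},{"dp":[0,0.08,-0.0247],"rotation":[0,0,0],"fingers":1}]'
python3 - <<'E'
from h import *
o=arm.observe();R=cv2.Rodrigues(np.array(o['ee_rot']))[0];print(o['force'],R.round(3),'up',R.T@[0,0,1],'px',R.T@[.991,-.132,0])
for n in('wrist','top'):
    im=arm.get_image(n);cv2.imwrite(f'pics/{n}4.png',im)
E
```

```text
clock: 5.82
position: [0.4344, -0.2816, 0.0481]
ee_rot: [-1.923, 2.21, -0.329]
force: [-0.8, -0.3, 0.8]
width: 0.003
[-0.77159911 -0.2983881   0.82027804] [[-0.138 -0.947  0.289]
 [-0.99   0.132 -0.04 ]
 [-0.    -0.291 -0.957]] up [-4.16616926e-04 -2.91259625e-01 -9.56643955e-01] px [-0.00628806 -0.95638756  0.2911843 ]
```

View pics/wrist4.png

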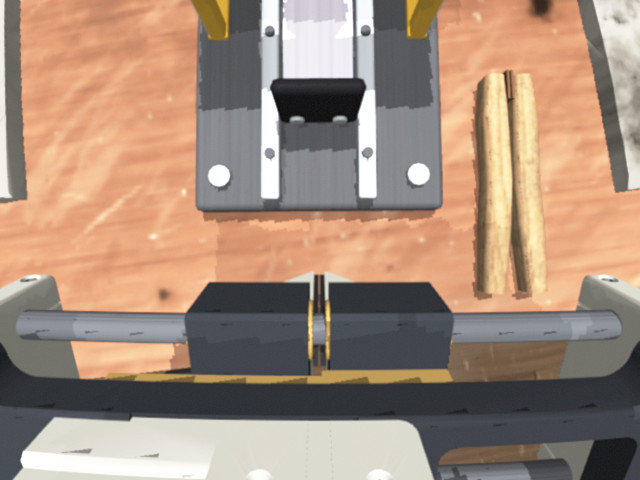

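```bash
python3 -m pendant '[{"dp":[0,-0.009,-0.03],"rotation":[0,0,0],"fingers":1},{"dp":[0,-0.022,-0.073],"rotation":[-0.05,0,0],"fingers":1},{"dp":[0,-0.038,-0.125],"rotation":[-0.12,0,0],"fingers":1},{"dp":[0,-0.055,-0.182],"rotation":[-0.2,0,0],"fingers":1},{"dp":[0,-0.1,-0.168],"rotation":[-0.27,0,0],"fingers":1},{"dp":[0,-0.14,-0.156],"rotation":[-0.296,0,0],"fingers":1},{"dp":[0,-0.151,-0.153],"rotation":[-0.296,0,0],"fingers":1},{"dp":[0,-0.151,-0.153],"rotation":[-0.296,0,0],"fingers":1},{"dp":[0,-0.151,-0.153],"rotation":[-0.296,0,0],"fingers":1}]'
cat > w.py <<'E'
from h import *
import sys
n=sys.argv[1]
o=arm.observe();P=par('wrist');R=cv2.Rodrigues(np.array(o['ee_rot']))[0];print(R.round(3),o['force'])
np.save(f'pics/p{n}.npy',np.r_[P[0].ravel(),P[1],P[2].ravel(),P[3]])
im=arm.get_image('wrist');cv2.imwrite(f'pics/wrist{n}.png',im);print('tcp',proj(P,o['position']))
h=cv2.cvtColor(im,cv2.COLOR_BGR2HSV);r=cv2.inRange(h,(0,150,60),(8,255,255))|cv2.inRange(h,(172,150,60),(180,255,255))
c=max(cv2.findContours(r,0,2)[0],key=cv2.contourArea);(u,v),rad=cv2.minEnclosingCircle(c);print('pad',u,v,rad,onz(P,(u,v),.13),cv2.boundingRect(c))
E
python3 w.py 5
```

```text
clock: 7.05
position: [0.5342, -0.2958, 0.2391]
ee_rot: [-2.062, 2.369, -0.002]
force: [0.1, -0.7, -0.5]
width: 0.006
[[-0.138 -0.99   0.001]
 [-0.99   0.138 -0.   ]
 [ 0.    -0.001 -1.   ]] [ 0.14357565 -0.70593389 -0.54236592]
tcp [[319.76840528 291.97809927]]
pad 316.5 118.14583587646484 24.27501106262207 [ 0.62217478 -0.30617861  0.13      ] (294, 94, 46, 49)
```

View pics/wrist5.png

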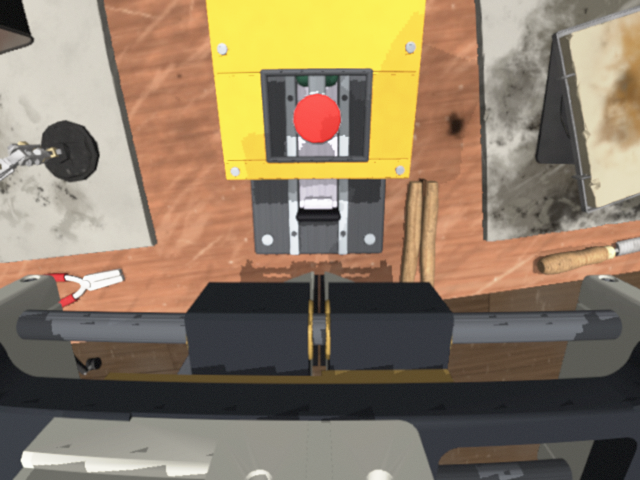

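```bash
python3 - <<'E'
from h import *
a=np.load('pics/p5.npy');P=(a[:9].reshape(3,3),a[9],a[10:19].reshape(3,3),a[19:])
im=cv2.imread('pics/wrist5.png');cv2.imwrite('pics/w5z.png',cv2.resize(im[55:235,240:400],None,fx=3.3,fy=3.3,interpolation=2))
y=cv2.inRange(cv2.cvtColor(im,cv2.COLOR_BGR2HSV),(22,130,100),(34,255,255))
cs,h=cv2.findContours(y,cv2.RETR_CCOMP,2)
for c,hh in zip(cs,h[0]):
    if hh[3]>=0 and cv2.contourArea(c)>2000:
        r=cv2.minAreaRect(c);b=cv2.boxPoints(r);b=np.array(sorted(b.tolist(),key=lambda p:p[1]));print(r)
        w=np.array([onz(P,p,z) for p,z in zip(b,(.1465,.1465,.1355,.1355))]);print(b,w,w.mean(0))
# tab
g=[onz(P,p,.064) for p in((297,210),(340,210))];print(g)
E
```

```text
((316.4999694824219, 115.49998474121094), (116.99998474121094, 96.99998474121094), -0.0)
[[257.99996948  66.99999237]
 [374.99996948  67.        ]
 [257.99996948 163.99996948]
 [374.99996948 163.99996948]] [[ 0.65979197 -0.27179162  0.1465    ]
 [ 0.64887215 -0.34981209  0.1465    ]
 [ 0.59556842 -0.2582481   0.1355    ]
 [ 0.5834137  -0.34491722  0.1355    ]] [ 0.62191156 -0.30619226  0.141     ]
[array([ 0.54282784, -0.27527205,  0.064     ]), array([ 0.53694583, -0.31718381,  0.064     ])]
```

View pics/w5z.png

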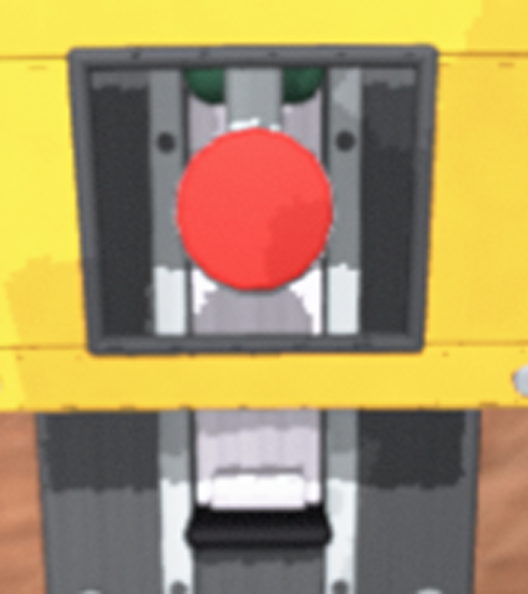

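Three window estimates agree to within 1.5 mm at about (0.622, -0.306), and the pad lies under it. I move over it, staying above the guard, and then check.

```bash
python3 -m pendant '[{"dp":[-0.001,-0.025,0],"rotation":[0,0,0],"fingers":1},{"dp":[-0.002,-0.055,0],"rotation":[0,0,0],"fingers":1},{"dp":[-0.0023,-0.08,0],"rotation":[0,0,0],"fingers":1},{"dp":[-0.0023,-0.088,0],"rotation":[0,0,0],"fingers":1},{"dp":[-0.0023,-0.088,0.03],"rotation":[0,0,0],"fingers":1},{"dp":[-0.0023,-0.088,0.06],"rotation":[0,0,0],"fingers":1},{"dp":[-0.0023,-0.088,0.064],"rotation":[0,0,0],"fingers":1},{"dp":[-0.0023,-0.088,0.064],"rotation":[0,0,0],"fingers":1}]'
python3 - <<'E'
from h import *
o=arm.observe();print(cv2.Rodrigues(np.array(o['ee_rot']))[0].round(3),o['force'])
ims=[]
for n in('wrist','scene','top'):
    im=arm.get_image(n);cv2.imwrite(f'pics/{n}6.png',im)
    ims.append(im[120:280,310:530] if n=='scene' else im[140:300,320:540])
cv2.imwrite('pics/c6.png',cv2.resize(np.vstack(ims[1:]),None,fx=1.8,fy=1.8))
E
```

```text
clock: 8.1
position: [0.6214, -0.3063, 0.1764]
ee_rot: [-2.061, 2.37, -0.003]
force: [-0.1, -0.6, 0.3]
width: 0.006
[[-0.139 -0.99   0.002]
 [-0.99   0.139 -0.001]
 [ 0.001 -0.002 -1.   ]] [-0.06438575 -0.58025001  0.30358687]
```

View pics/wrist6.png

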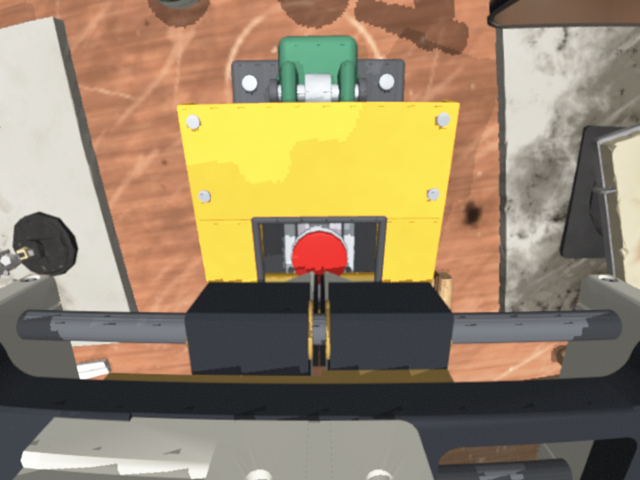

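View pics/c6.png

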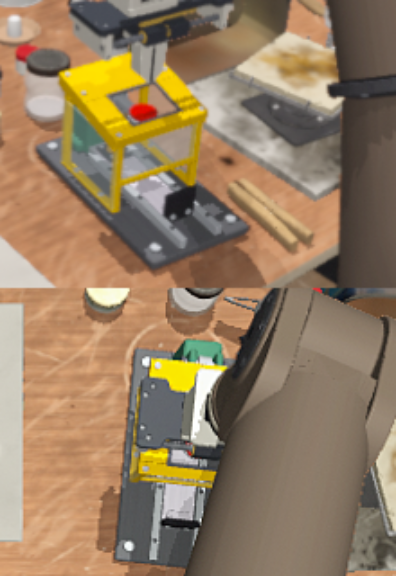

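In the wrist view the fingers line up with the pad (column 320), and the scene view shows the fingertips above the window. Descend to just above the pad.

```bash
python3 -m pendant '[{"dp":[0,0,0.015],"rotation":[0,0,0],"fingers":1},{"dp":[0,0,0.03],"rotation":[0,0,0],"fingers":1},{"dp":[0,0,0.04],"rotation":[0,0,0],"fingers":1},{"dp":[0,0,0.04],"rotation":[0,0,0],"fingers":1}]'
python3 - <<'E'
from h import *
ims=[arm.get_image(n)for n in('scene','wrist')];cv2.imwrite('pics/s7.png',cv2.resize(ims[0][120:280,310:530],None,fx=3,fy=3));cv2.imwrite('pics/w7.png',ims[1])
E
```

```text
clock: 8.75
position: [0.6216, -0.306, 0.1355]
ee_rot: [-2.062, 2.37, -0.002]
force: [0.5, 0.0, -0.0]
width: 0.006
```

View pics/s7.png

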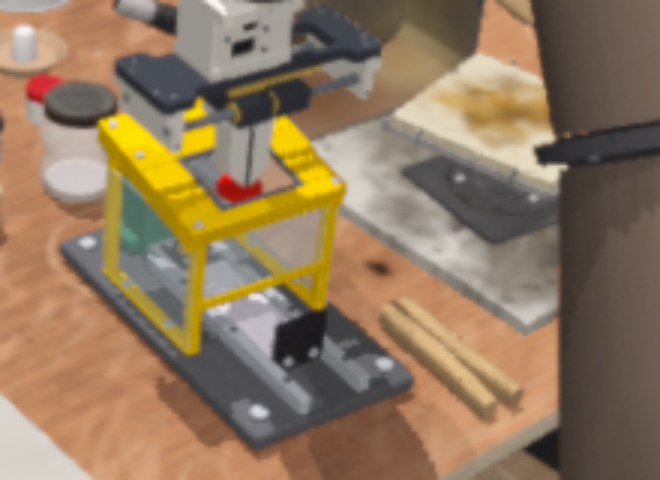

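```bash
python3 -m pendant '[{"dp":[0,0,0.006],"rotation":[0,0,0],"fingers":1},{"dp":[0,0,0.012],"rotation":[0,0,0],"fingers":1},{"dp":[0,0,0.018],"rotation":[0,0,0],"fingers":1},{"dp":[0,0,0.023],"rotation":[0,0,0],"fingers":1},{"dp":[0,0,0.026],"rotation":[0,0,0],"fingers":1},{"dp":[0,0,0.026],"rotation":[0,0,0],"fingers":1}]'
```

```text
clock: 9.6
position: [0.6221, -0.3066, 0.1113]
ee_rot: [-2.061, 2.37, -0.005]
force: [-3.8, 1.6, 8.3]
width: 0.002
```

```bash
python3 -m pendant '[{"dp":[0,0,0.003],"rotation":[0,0,0],"fingers":1},{"dp":[0,0,0.005],"rotation":[0,0,0],"fingers":1},{"dp":[0,0,0.005],"rotation":[0,0,0],"fingers":1}]'; python3 -m pendant '[{"dp":[0,0,0.003],"rotation":[0,0,0],"fingers":1},{"dp":[0,0,0.004],"rotation":[0,0,0],"fingers":1},{"dp":[0,0,0.004],"rotation":[0,0,0],"fingers":1}]'
```

```text
clock: 9.98
position: [0.6223, -0.3067, 0.1091]
ee_rot: [-2.06, 2.369, -0.007]
force: [-9.5, 3.3, 23.7]
width: 0.006
clock: 10.35
position: [0.6223, -0.3068, 0.1088]
ee_rot: [-2.059, 2.368, -0.009]
force: [-11.9, 5.9, 30.3]
width: 0.005
```

The force rose steeply (8 → 24 → 30 N) with almost no further travel at z = 0.109, so the lever is on its stop. Hold, then lift straight up.

```bash
python3 -m pendant '[{"dp":[0,0,0.003],"rotation":[0,0,0],"fingers":1},{"dp":[0,0,0.003],"rotation":[0,0,0],"fingers":1},{"dp":[0,0,0.003],"rotation":[0,0,0],"fingers":1},{"dp":[0,0,0.003],"rotation":[0,0,0],"fingers":1}]'
python3 - <<'E'
from h import *
im=arm.get_image('scene');cv2.imwrite('pics/s8.png',cv2.resize(im[120:280,310:530],None,fx=3,fy=3));o=arm.observe();print(cv2.Rodrigues(np.array(o['ee_rot']))[0].round(3),o['force'])
E
python3 -m pendant '[{"dp":[0,0,-0.004],"rotation":[0,0,0],"fingers":1},{"dp":[0,0,-0.01],"rotation":[0,0,0],"fingers":1},{"dp":[0,0,-0.017],"rotation":[0,0,0],"fingers":1},{"dp":[0,0,-0.025],"rotation":[0,0,0],"fingers":1},{"dp":[0,0,-0.04],"rotation":[0,0,0],"fingers":1},{"dp":[0,0,-0.065],"rotation":[0,0,0],"fingers":1},{"dp":[0,0,-0.1],"rotation":[0,0,0],"fingers":1},{"dp":[0,0.02,-0.13],"rotation":[0,0,0],"fingers":1},{"dp":[0,0.06,-0.13],"rotation":[0,0,0],"fingers":1},{"dp":[0,0.088,-0.13],"rotation":[0,0,0],"fingers":1},{"dp":[0,0.088,-0.13],"rotation":[0,0,0],"fingers":1},{"dp":[0,0.088,-0.13],"rotation":[0,0,0],"fingers":1}]'
python3 w.py 9
```

```text
clock: 10.85
position: [0.6223, -0.3068, 0.109]
ee_rot: [-2.058, 2.368, -0.01]
force: [-10.9, 5.7, 27.2]
width: 0.008
[[-0.139 -0.99   0.008]
 [-0.99   0.139 -0.002]
 [ 0.001 -0.008 -1.   ]] [-10.86600524   4.95905881  27.23754853]
clock: 12.4
position: [0.5348, -0.2942, 0.2387]
ee_rot: [-2.058, 2.367, -0.011]
force: [0.9, -0.5, 0.1]
width: 0.004
[[-0.139 -0.99   0.008]
 [-0.99   0.139 -0.002]
 [ 0.001 -0.009 -1.   ]] [ 0.94935207 -0.48864017  0.14930725]
tcp [[319.87134679 291.99004705]]
pad 319.0 119.875 23.958723068237305 [ 0.62218577 -0.30643412  0.13      ] (296, 96, 47, 48)
```

View pics/wrist9.png

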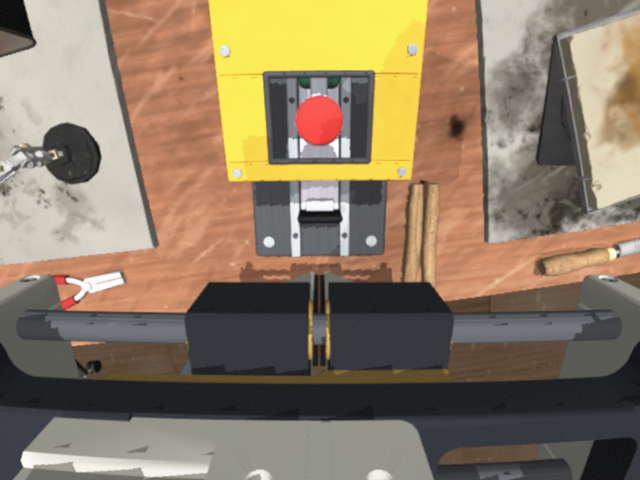

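View pics/s8.png

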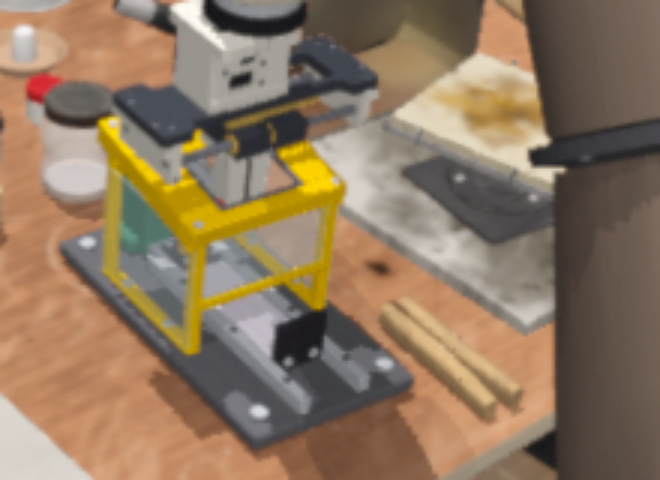

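The pad is back up, with the same apparent size (radius 24 px) and location as before the press. The tab at (320,214) is in the same place relative to the guard, the ring clamp has not moved, and the arm is clear. Handing in.

```bash
python3 -c "
from cell import arm
print(arm.sign_off(), arm.observe()['clock'])"
```

```text
the job is handed in; nothing more can be done
the job is handed in; nothing more can be done
```

I pushed the slide home by its tab, pressed the lever pad to its stop through the window, let it spring back, and handed the job in at about 12.5 s. The simulator gives no verdict, so these are my own checks:

- **Slide home:** the push force rose from about 2 N to 15 N, and the motion stopped with the tool centre 158 mm in front of the press origin. That fits the tab face at 150 mm plus the fingertip's half thickness. A later wrist view put the front face about 4 mm short of where I had worked out home to be. That is near my measuring error, but wider than the 2.5 mm tolerance, so I relied on the force.
- **Lever on its stop:** the pad stopped moving at about 109 mm, against 108 mm given, with 24–30 N on the tool. I held it there for about 0.9 s. About 12 N of that force was sideways, which I took to be friction on the pad. The pictures showed the fingers in the middle of the window.
- **After letting go:** the pad was back at its original place and size in the wrist view. The tab had not moved relative to the guard, and the force on the tool was about 1 N or less.
- **Other tools:** the ring clamp showed no movement. I did not measure the pliers, tweezers, brush and pot again, but the arm stayed well away from them.

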